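# Hang the drilling template on its two pegs

### The job

Take the aluminium drilling template out of its slotted stand and hang it on the rack, with both pegs through its two upper holes at once and the template pushed fully home, flush against the bar. Be gentle: feel for the pegs rather than forcing the template against them. Let go of it there, and leave the gear wheel, the gear housing and the bearing where they are.

Things in the scene. Friction and masses are not known exactly. Their poses are not given: they have to be found in the camera images.
- template: Flat aluminium drilling template, 0.2 to 0.4 kg, upright in the stand; alike on both faces and left to right, either face may go to the rack. Plate 8 mm thick (x), 150 mm wide (y), 90 mm high (z); origin at the middle of its lower edge. Two round peg holes of 13 mm at y = -45 and +45, z = 72 mm. The 31 mm hole in the middle (z 40) and the small bushings are not for pegs.
- template_grip (a point): Where to grasp the template: middle of its black grip tab, 118 mm above the template's origin, axes as the template's. The tab is 12 mm thick (x), 40 mm wide (y), and spans 96 to 140 mm above the template's lower edge. Grasp across the thickness, from above; keep the fingertips above the plate itself (90 mm), as the bar stands close behind it when hung.
- stand: Grey plastic stand fixed to the table, 90 x 130 mm, 40 mm high; the template stands in its slot, 11 mm wide and 30 mm deep, which runs along the stand's y. Slot floor 10 mm above the table. Origin at the centre of its underside, z up.
- rack: Fixed grey rack: base 110 x 220 x 12 mm (origin at the centre of its underside), two uprights and a dark bar (220 mm long, z 103 to 158, front face at x = -20 mm) with two steel pegs pointing along -x, to the robot; y along the bar, z up. Hung fully home, the template's origin is at x = -24, z = 77 mm, y = d (see rack_mid). More than 40 N between template and rack is too much.
- rack_mid (a point): Point of the rack at x = -20, y = 0, z = 150 mm: on the bar's face at peg height. Pegs: 10 mm thick, 28 mm long, tip chamfer 1.5 mm, axes at this height, 90 mm apart, at y = d - 45 and d + 45. The bar is clamped off centre to the rack's +y by an unknown d between 5 and 30 mm, in NO measured pose: find it by feel (or sight). The clamp holds in gentle work.
- gear_wheel: Bystander: worm wheel with bronze teeth on a short steel hub, 79 mm across and 79 mm high; origin at the centre of its underside. Leave it alone.
- gear_case: Bystander: dark grey cast gear housing with a large round bore, 60 x 91 x 84 mm; origin at the centre of its underside. Leave it alone.
- ball_bearing: Bystander: steel ball bearing lying flat, 62 mm across, 16 mm high; origin at the centre of its underside. Leave it alone.

How it is judged:
On the way, in this order (a step that is already met when the one before it is completed fails the run):
1. the template is lifted clear of the stand (height (world z) of template above 0.05 m), for 0.2 s.
2. both pegs have entered the two holes: the template stands upright and square to the rack at peg height, with its middle plane beyond the peg tips by 4 mm or more (x of template in the frame of rack between -0.044 and -0.018 m and z of template in the frame of rack between 0.072 and 0.084 m and y of template in the frame of rack between 0.001 and 0.034 m and angle between the y axis of template and the y axis of rack, either way round below 0.12 rad and angle between template's own z axis and vertical below 0.2 rad), for 0.2 s.
At the end, for the whole second after the job is handed in: The template hangs at rest on both pegs by its two upper holes: back within 3.5 mm of the bar, origin 73 to 81 mm above the rack's underside, square to the bar within 0.06 rad, leaning less than 0.08 rad, its middle 1 to 34 mm left (+y) of the rack's middle (x of template in the frame of rack between -0.0275 and -0.02 m and z of template in the frame of rack between 0.073 and 0.081 m and y of template in the frame of rack between 0.001 and 0.034 m and angle between the y axis of template and the y axis of rack, either way round below 0.06 rad and angle between template's own z axis and vertical below 0.08 rad and contact force between template and rack above 0.3 N and linear speed of template below 0.02 m/s); the robot touches nothing.
It fails at once if the template is forced against the rack with more than 40 N (contact force between template and rack above 40 N).
It fails at once if the gear wheel, the gear housing or the bearing is moved by more than 20 mm (distance of any of gear_wheel, gear_case, ball_bearing from where it was at the start of the episode above 0.02 m).
It also fails if it takes over 72 s, if anything falls off the work surface, if the arm or the gripper's body presses on something with over 40 N, if the wrist force passes 120 N, or if a joint passes its speed limit or range.

### The arm

A 6-joint arm with a two-finger parallel gripper is mounted at the origin on a cart in front of the work surface, level with it; the furniture and walls round the work are solid. World frame = base frame: x ahead of the robot, y to its left, z up, the work surface at z = 0. Lengths are in m, angles in rad, forces in N, time in s.
With the tool pointing down it reaches from about 0.25 to 0.725 m from the base axis. Payload 9.7 kg.
Tool frame: the origin (TCP) lies on the mounting face of the last link; the fingertips stand 173 mm ahead of it and the grasp point (between the pads) lies bot.grip_point_offset ahead of it (bot.grip_point_offset is the distance from the TCP to the grasp point, in m); z points along the fingers, y is the line along which they close (so a half turn about z gives the same grasp; the last joint's range is limited). The gripper opens to 85 mm and grips with 20 to 120 N. Pads are 22 mm wide; open, the fingers measure 114 mm over their backs; the gripper's body (76 mm by 85 mm) begins 54 mm behind the grasp point. The pads swing forward as they close: fully open they stand 13 mm farther back than shut.
Start: joints at [-1.228, 0.087, 0.176, 1.66, 0, 1.571], TCP at [0.185, -0.518, 0.405] pointing down, gripper open.
Joint ranges: [-3.13, 3.13], [-0.85, 1.81], [-1.15, 1.24], [-2.2, 2.28], [-1.44, 1.52], [-3.14, 3.14]. Speed limits (rad/s): [2.22, 2.22, 2.57, 3.14, 3.14, 3.14].

### API

Orientations are given as a unit quaternion [w, x, y, z].
In Python, from rig import bot gives the robot as it stands. The module is installed in compiled form; this text tells all that it offers.
- The arm moves only by the shell command python3 -m pendant 'ROWS' [FORCE]. ROWS is JSON, one flat list of numbers, 7 for each row, row after row: the shift along the tool's x, y, z in units of 0.12 m (1.0 is 0.12 m), then the turn, a rotation vector about the tool's x, y, z in units of 360 degrees (1.0 is 360 degrees), then the opening, from -1 (shut) to 1 (fully open), so that 0 is half open. In form: [x, y, z, wx, wy, wz, hand, x, y, z, wx, wy, wz, hand, ...]. A call has 1 to 10 rows; each row shifts and turns the commanded pose from where the row before left it, along the tool's axes as they then stand; what a row does not reach is not made up. A row lasts 1/8 s, in which the tool goes at most 62.5 mm and 10.7 degrees, less where a joint would pass 70% of its speed; a pose out of reach is approached as far as the arm can. A call with a number of a shift or a turn outside -1 to 1 is refused whole. A call with a gripper value outside its range is refused whole. The fingers move at their own pace and stop on an object; FORCE is the grip in N (left out, the last holds). Time passes only in rows, so rows that do not move let the fingers close. It gives the time, the measured TCP pose, the force, the opening and the grip force at its end, in the units of the state.
- bot.read_state(): the state, without advancing time (a new reading comes with each control period).
- bot.get_image(name): name is "scene" or "top" or "wrist"; returns a dict with "pixels" (384x512x3 uint8, red, green, blue), "K" (3x3 intrinsics, pixels), "k1" (the pictures are not rectified: a ray, as slopes to the right and down, at radius r is drawn at 1 + k1 r^2 times it, then the intrinsics apply), "world_to_cam" (4x4, takes a point from world to camera coordinates); the wrist camera has in their place "hand_eye" (4x4, takes a point from camera to tool coordinates, whose origin is the TCP and whose axes are the flange's). Camera axes: x right, y up, looking along -z (the intrinsics and any distortion apply to the point x, -y, -z); pixel columns grow to the right and rows downward; lengths in m; the calibration is good to about 2 mm. A picture is of the moment at which its call begins: read the wrist's pose just before it. There is no depth.
- bot.hand_in(): hands the job in; it is judged then, once.
Trained networks look in a picture, given as the dict that the camera call returned (one of the last four; its "shot" number tells which), for a name from the list of things; names that differ only in an ending like _2 or _b are one class to them, and where a whole thing is asked for, a point or a joint stands for the part that bears it (a point fixed in the world has none). Each returns a list of dicts, best first, with "p" (0 to 1); they miss things now and then, are a little off and sometimes report something else, mostly with a low value. They report only what shows in the picture. A call takes as long as a camera call.
- bot.recognise(name, picture): "pixel" ([row, column] in pixels, amid what is visible of it).
- bot.place_of(name, picture): "pixel" ([row, column] in pixels: a listed point, or the origin of a listed thing).
The state is a dict: "t": time; "joint_pos": joint angles; "joint_velocities": joint speeds; "tau": joint torques, N m; "eef_pos": TCP position; "eef_rot": TCP orientation; "wrist_force": force on the tool from outside, world axes, zero at the start; "ft_torque": the same for the moment, N m; "grip_width": finger opening in m; "grip_force": force on a finger pad.
Only numpy, scipy, OpenCV 4.12 (cv2) and the standard library are available. Lean on these libraries where they do the work, as an engineer would, in place of code of your own. Each camera call takes 0.05 s, during which the arm holds its last target. There are 200 camera calls.

## Working session

There is one attempt and no reset: what is moved stays moved. The work goes in short steps, Python scripts to look and compute and a shell command to move; the robot and the scene stay as the last step left them, time stands still between calls to the robot, and variables do not carry over. Pictures are saved under pics/ and viewed, at most 10 in all, crops included, and the job is handed in when it is done.

```bash
mkdir -p pics
cat > h.py <<'E'
import numpy as np, cv2
from rig import bot
from scipy.spatial.transform import Rotation as R
def rot(q): return R.from_quat([q[1],q[2],q[3],q[0]])
def cam(p,st=None):
    if 'world_to_cam' in p: return np.linalg.inv(np.array(p['world_to_cam']))
    T=np.eye(4); T[:3,:3]=rot(st['eef_rot']).as_matrix(); T[:3,3]=st['eef_pos']
    return T@np.array(p['hand_eye'])
def ray(p,px,st=None):
    K=np.array(p['K']);k=p['k1']
    d=np.array([(px[1]-K[0,2])/K[0,0],(px[0]-K[1,2])/K[1,1]]);u=d.copy()
    for _ in range(30): u=d/(1+k*(u@u))
    C=cam(p,st); v=C[:3,:3]@np.array([u[0],-u[1],-1]); return C[:3,3],v/np.linalg.norm(v)
def atz(p,px,z,st=None):
    o,v=ray(p,px,st); return o+v*(z-o[2])/v[2]
def proj(p,X,st=None):
    q=np.linalg.inv(cam(p,st))@np.r_[X,1]; u=np.array([q[0]/-q[2],-q[1]/-q[2]]); u=u*(1+p['k1']*(u@u))
    K=np.array(p['K']); return np.array([u[1]*K[1,1]+K[1,2],u[0]*K[0,0]+K[0,2]])
def tri(rs):
    A=sum(np.eye(3)-np.outer(v,v) for o,v in rs);b=sum((np.eye(3)-np.outer(v,v))@o for o,v in rs);return np.linalg.solve(A,b)
def save(p,n): cv2.imwrite('pics/'+n+'.png',p['pixels'][:,:,::-1])
E
python3 - <<'E'
from h import *
np.set_printoptions(precision=4,suppress=True)
s=bot.read_state();print(s['eef_pos'],s['eef_rot'],s['grip_width'],s['wrist_force'],bot.grip_point_offset)
print(rot(s['eef_rot']).as_matrix())
P={n:bot.get_image(n) for n in('scene','top')}
for n in P: save(P[n],n); print(n,cam(P[n])[:3,3])
H={'template':None,'template_grip':None,'stand':0,'rack':0,'rack_mid':.15,'gear_wheel':0,'gear_case':0,'ball_bearing':0}
for k in H:
    rs=[]
    for n in P:
        r=bot.place_of(k,P[n])
        for e in r[:2]: print(k,n,np.array(e['pixel']),round(e['p'],2),atz(P[n],e['pixel'],H[k]) if H[k] is not None else '')
        if r: rs.append(ray(P[n],r[0]['pixel']))
    if len(rs)==2: print('  tri',tri(rs))
E
cd pics; python3 -c "
import cv2;cv2.imwrite('both.png',cv2.resize(cv2.vconcat([cv2.imread('scene.png'),cv2.imread('top.png')]),None,fx=.78,fy=.78))"
```

```text
[ 0.1849 -0.518   0.404 ] [-0.0006  0.9853  0.1706 -0.0001] 0.0856177764652796 [0.9929 0.3138 1.1136] 0.1547
[[ 0.9418  0.3361 -0.0004]
 [ 0.3361 -0.9418  0.0012]
 [ 0.     -0.0013 -1.    ]]
scene [0.0099 0.6838 0.6008]
top [0.3409 0.0327 1.2005]
template scene [197.3 295.5] 0.81 
template top [204.2 315.7] 0.89 
  tri [ 0.4962 -0.1481  0.0075]
template_grip scene [163.8 295.6] 0.87 
template_grip top [199.3 316.6] 0.76 
  tri [ 0.4931 -0.1323  0.1355]
stand scene [200.9 295.5] 0.91 [ 0.4912 -0.1396  0.    ]
stand top [203.4 314.1] 0.72 [ 0.4994 -0.1443  0.    ]
  tri [ 0.498  -0.1463 -0.0056]
rack scene [211.5 215.2] 0.59 [0.661  0.0571 0.    ]
rack top [161.1 246.9] 0.73 [0.6436 0.0792 0.    ]
  tri [0.6386 0.0785 0.0206]
rack_mid scene [176.1 212.1] 0.81 [0.6258 0.0899 0.15  ]
rack_mid top [152.  244.9] 0.67 [0.6336 0.0795 0.15  ]
  tri [0.6359 0.0799 0.1425]
gear_wheel scene [259.2 266.3] 0.9 [0.4052 0.1406 0.    ]
gear_wheel scene [164.2 294.4] 0.36 [ 0.635  -0.3647  0.    ]
gear_wheel top [231.1 227.4] 0.97 [0.4078 0.1418 0.    ]
  tri [ 0.4066  0.141  -0.0002]
gear_case scene [177.  267.1] 0.93 [ 0.6607 -0.2186  0.    ]
gear_case top [152.6 333.9] 0.86 [ 0.6732 -0.2162  0.    ]
gear_case top [205.1 313.4] 0.31 [ 0.4937 -0.1418  0.    ]
  tri [ 0.6686 -0.2196 -0.002 ]
ball_bearing scene [264.7 154.5] 0.79 [0.6214 0.3248 0.    ]
ball_bearing top [166.2 174.7] 0.54 [0.6266 0.3245 0.    ]
  tri [ 0.6259  0.324  -0.0027]
```

View pics/scene.png

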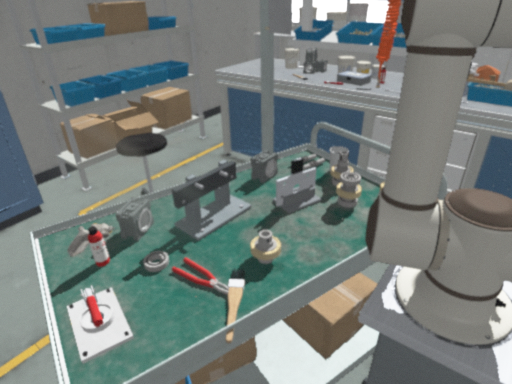

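View pics/top.png

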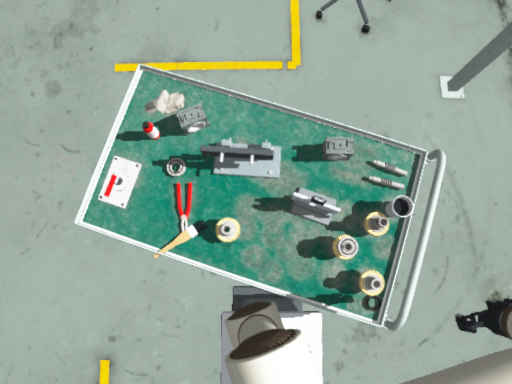

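Scene and top views: the template stands near top (row 203, col 316), the rack near (157, 247) with its bar shifted to the left (+y). The networks agree with the geometry, so I'll go near with the wrist camera.

```bash
python3 -m pendant '[0,0,0,0,0,-0.026,1,0,0,0,0,0,-0.026,1,0,0,-0.1,0,0,-0.026,1,0,0,-0.1,0,0,-0.026,1,0,0,-0.1,0,0,-0.026,1,0,0,-0.1,0,0,-0.028,1]'
python3 -m pendant '[0.33,0.08,0,0,0,0,1,0.37,0.08,0,0,0,0,1,0.37,0.08,0,0,0,0,1,0.37,0.08,0,0,0,0,1,0.37,0.08,0,0,0,0,1,0.37,0.08,0,0,0,0,1,0.37,0.08,0,0,0,0,1,0.37,0.08,0,0,0,0,1,0.37,0.08,0,0,0,0,1,0,0,0,0,0,0,1]'
cat > look.py <<'E'
from h import *
import sys
np.set_printoptions(precision=4,suppress=True)
s=bot.read_state();p=bot.get_image('wrist');save(p,sys.argv[1]);print(s['eef_pos'],rot(s['eef_rot']).as_matrix().tolist());print(np.array(p['hand_eye']).tolist())
import pickle;pickle.dump((s,p),open(sys.argv[1]+'.pkl','wb'))
for k,z in (('template_grip',.128),('stand',0),('template',.01),('rack',0),('rack_mid',.15)):
    for e in bot.place_of(k,p)[:1]: print(k,np.array(e['pixel']),round(e['p'],2),atz(p,e['pixel'],z,s))
E
python3 look.py w1
```

```text
t: 1.65
eef_pos: [0.1849, -0.518, 0.4531]
eef_rot: [0.0, 0.783, 0.621, -0.0]
wrist_force: [-0.3, -0.2, -0.5]
grip_width: 0.0852
grip_force: 0.0
t: 2.9
eef_pos: [0.3616, -0.1521, 0.4528]
eef_rot: [0.0, 0.784, 0.621, 0.0]
wrist_force: [-0.2, 0.4, 0.1]
grip_width: 0.0852
grip_force: 0.0
[ 0.3616 -0.1521  0.4528] [[0.2288459188614484, 0.9734625299989447, 0.0004981049222769038], [0.9734626323358108, -0.22884599919764242, 0.0001099866675418594], [0.00022105721829517326, 0.0004597165288229737, -0.9999998698972014]]
[[-0.0005357425340187972, 0.9526762661984225, 0.3039862575876902, 0.07807493532446153], [0.9999998045737691, 0.0004124356351406421, 0.00046983962209707573, 8.353825951690208e-05], [0.0003222302916693437, 0.30398644989387136, -0.9526763009798028, 0.02966420564869332], [0.0, 0.0, 0.0, 1.0]]
template_grip [135.8 380.6] 0.98 [ 0.4939 -0.1382  0.128 ]
stand [128.9 344.9] 0.92 [ 0.4936 -0.1431  0.    ]
template [128.  347.9] 0.8 [ 0.4953 -0.1413  0.01  ]
```

View pics/w1.png

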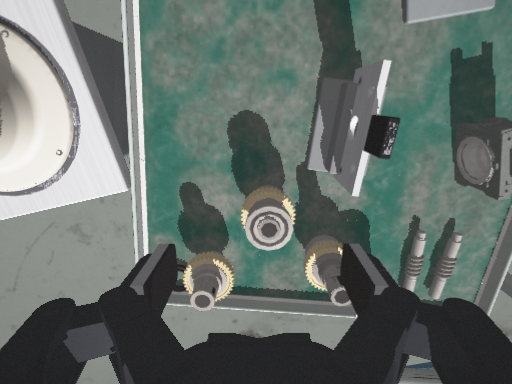

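The wrist view shows the stand and template: plate top edge from about (62,390) to (194,360), black tab at about (136,382). I'll measure the yaw from the bright plate top edge.

Run:
```python
from h import *
import pickle
np.set_printoptions(precision=4,suppress=True)
s,p=pickle.load(open('w1.pkl','rb'))
a=atz(p,(62,390),.1,s);b=atz(p,(194,361),.1,s);print(a,b,np.linalg.norm(a-b),(a+b)/2,np.degrees(np.arctan2(-(a-b)[0],(a-b)[1])))
# crop enlarged
im=p['pixels'][40:210,290:420,::-1];c=cv2.resize(im,None,fx=3.5,fy=3.5,interpolation=cv2.INTER_CUBIC)
t=cv2.imread('pics/top.png')[120:185,190:300];t=cv2.resize(t,(330,int(65*3)),interpolation=cv2.INTER_CUBIC)
o=np.zeros((c.shape[0],c.shape[1]+330,3),np.uint8);o[:,:c.shape[1]]=c;o[:195,c.shape[1]:]=t;cv2.imwrite('pics/c1.png',o);print(c.shape)
```

```text
[ 0.522 -0.07   0.1  ] [ 0.4748 -0.208   0.1   ] 0.1458395137163001 [ 0.4984 -0.139   0.1   ] -18.887440407190642
(595, 455, 3)
```

View pics/c1.png

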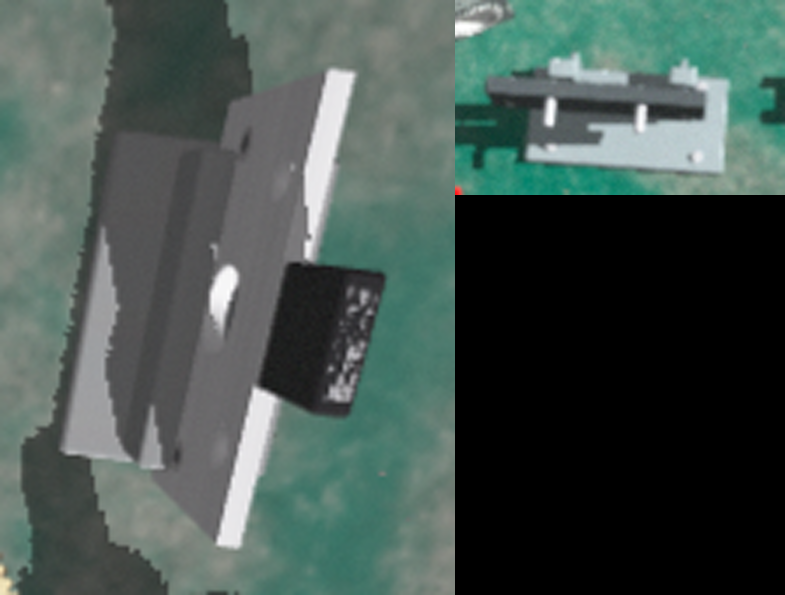

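Run:
```python
from h import *
import pickle
np.set_printoptions(precision=4,suppress=True)
s,p=pickle.load(open('w1.pkl','rb'))
f=lambda c,z: atz(p,(c[1]/3.5+40-.36,c[0]/3.5+290-.36),z,s)
q=[f(c,.1) for c in((328,69),(355,70),(217,548),(241,548))];print(np.array(q),np.mean(q,0))
d=(q[0]+q[1]-q[2]-q[3])/2;print(np.linalg.norm(d),np.degrees(np.arctan2(-d[0],d[1])))
print(f((362,272),.15),f((385,272),.15),f((350,415),.15),f((322,412),.15))
t=bot.get_image('top')
g=lambda c,z: atz(t,(c[1]/3+120-.33,(c[0]-455)/3+190-.33),z)
for c,z in(((550,98),.15),((549,126),.15),((641,105),.15),((640,131),.15),((527,160),.012),((724,172),.012),((487,93),.158),((705,118),.103)): print(c,g(c,z))
```

```text
[[ 0.5155 -0.0658  0.1   ]
 [ 0.5233 -0.068   0.1   ]
 [ 0.4635 -0.2082  0.1   ]
 [ 0.4715 -0.2101  0.1   ]] [ 0.4935 -0.138   0.1   ]
0.1513888068436816 -20.046019627494104
[ 0.4984 -0.1192  0.15  ] [ 0.5044 -0.1206  0.15  ] [ 0.4918 -0.1573  0.15  ] [ 0.4843 -0.1546  0.15  ]
(550, 98) [0.6328 0.1497 0.15  ]
(549, 126) [0.6042 0.1501 0.15  ]
(641, 105) [0.6254 0.0593 0.15  ]
(640, 131) [0.5989 0.0602 0.15  ]
(527, 160) [0.6    0.1894 0.012 ]
(724, 172) [ 0.5861 -0.0293  0.012 ]
(487, 93) [0.6359 0.2114 0.158 ]
(705, 118) [ 0.6242 -0.0055  0.103 ]
```

```bash
python3 -m pendant '[0.3,0.15,0,0,0,0,1,0.33,0.16,0,0,0,0,1,0.33,0.16,0,0,0,0,1,0.33,0.16,0,0,0,0,1,0.33,0.16,0,0,0,0,1,0.33,0.16,0,0,0,0,1,0.33,0.16,0,0,0,0,1,0.33,0.16,0,0,0,0,1,0,0,0,0,0,0,1]'
python3 look.py w2; python3 -c "
import cv2;a=cv2.imread('pics/w2.png');cv2.imwrite('pics/w2b.png',cv2.resize(a,(800,600),interpolation=cv2.INTER_CUBIC))"
```

```text
t: 4.38
eef_pos: [0.5839, 0.116, 0.4507]
eef_rot: [-0.001, 0.785, 0.62, -0.001]
wrist_force: [0.2, -1.6, -0.1]
grip_width: 0.0853
grip_force: 0.0
[0.5839 0.116  0.4507] [[0.2320237857380951, 0.9727069316265067, -0.0024875726138828486], [0.9727097366469077, -0.23202518534765218, -0.0002856513459038759], [-0.0008550345409910525, -0.0023534081954622458, -0.9999968651879863]]
[[-0.0005333402694997813, 0.9526764014436293, 0.3039858379605449, 0.07807392065070223], [0.9999998048865291, 0.0004092351541648663, 0.0004719676823975925, 8.008818643356896e-05], [0.0003252307820024843, 0.30398603036818367, -0.9526764338252167, 0.02966390502363936], [0.0, 0.0, 0.0, 1.0]]
stand [308.1 243.9] 0.9 [ 0.4926 -0.147   0.    ]
template [307.  244.6] 0.74 [ 0.4969 -0.137   0.01  ]
rack [167.2 306.4] 0.71 [0.649  0.0817 0.    ]
rack_mid [203.5 309.4] 0.78 [0.6283 0.0831 0.15  ]
```

View pics/w2b.png

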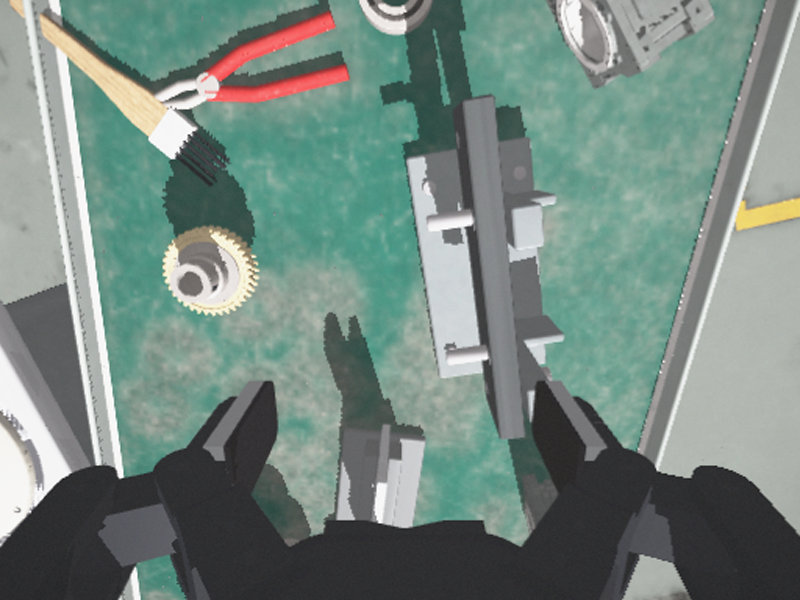

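Pegs are clearly visible (enlarged pixels x,y): +y peg tip (429,223), root (471,218); −y peg tip (447,358), root (487,353); base front edge (405,157)–(443,378).

Run:
```python
from h import *
import pickle
np.set_printoptions(precision=4,suppress=True)
s,p=pickle.load(open('w2.pkl','rb'))
f=lambda c,z: atz(p,(c[1]/1.5625-.18,c[0]/1.5625-.18),z,s)
t1,r1,t2,r2=[f(c,.15) for c in((429,223),(471,218),(447,358),(487,353))]
print(t1,r1,t2,r2)
yaw=lambda d:np.degrees(np.arctan2(-d[0],d[1]))
print(np.linalg.norm(t1-t2),yaw(t1-t2),yaw(r1-r2),np.linalg.norm(t1-r1),(t1+t2)/2,(r1+r2)/2)
a,b=f((406,157),.012),f((442,378),.012);print(a,b,np.linalg.norm(a-b),yaw(a-b))
```

```text
[0.607  0.1516 0.15  ] [0.6324 0.1487 0.15  ] [0.5993 0.0608 0.15  ] [0.626  0.0582 0.15  ]
0.09114298091073066 -4.86646327855834 -4.061945720911879 0.025602335701185284 [0.6031 0.1062 0.15  ] [0.6292 0.1034 0.15  ]
[0.6024 0.1922 0.012 ] [ 0.5883 -0.0268  0.012 ] 0.21949143049458195 -3.6773396704515955
```

```bash
python3 -m pendant '[-0.28,-0.034,0,0,0,0,1,-0.33,-0.034,0,0,0,0,1,-0.33,-0.034,0,0,0,0,1,-0.33,-0.034,0,0,0,0,1,-0.33,-0.034,0,0,0,0,1,-0.33,-0.034,0,0,0,0,1,-0.3,-0.034,0,0,0,0,1,0,0,0.3,0,0,0.0184,1,0,0,0.4,0,0,0,1,0,0,0,0,0,0,1]'
python3 - <<'E'
from h import *
np.set_printoptions(precision=4,suppress=True)
s=bot.read_state();p=bot.get_image('wrist');M=rot(s['eef_rot']).as_matrix();print(s['eef_pos'],np.degrees(np.arctan2(M[1,1],M[0,1])),M[:,2])
for e in bot.place_of('template_grip',p)[:1]: print(e,atz(p,e['pixel'],.128,s))
c,sn=np.cos(np.radians(20)),np.sin(np.radians(20))
# overlay predicted plate/tab top outline at centre (0.494,-0.138)
im=p['pixels'][:,:,::-1].copy()
for hx,hy,z in((.004,.075,.1),(.006,.02,.15)):
    q=[]
    for a,b in((-1,-1),(1,-1),(1,1),(-1,1)):
        X=np.array([.494+c*hx*a+sn*hy*b,-.138-sn*hx*a+c*hy*b,z]);q.append(proj(p,X,s)[::-1])
    cv2.polylines(im,[np.int32(np.array(q)*16)],True,(0,0,255),1,cv2.LINE_AA,4)
cv2.imwrite('pics/w3.png',cv2.resize(im,(800,600),interpolation=cv2.INTER_CUBIC))
E
```

```text
t: 5.92
eef_pos: [0.4906, -0.139, 0.366]
eef_rot: [-0.002, 0.82, 0.572, -0.002]
wrist_force: [0.5, 0.7, 0.4]
grip_width: 0.0854
grip_force: 0.0
[ 0.4906 -0.139   0.366 ] -20.15612702433772 [-0.0051  0.0015 -1.    ]
{'pixel': [200.6, 266.3], 'p': 0.63} [ 0.4963 -0.1369  0.128 ]
```

View pics/w3.png

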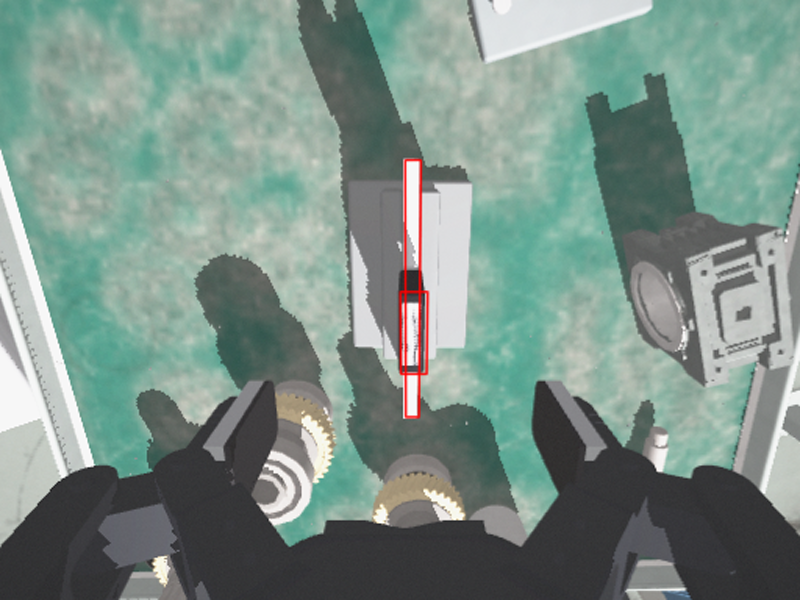

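Predicted outlines match the plate and tab. Descend and grip.

```bash
python3 -m pendant '[0.018,0.027,0.2,0,0,0,1,0,0,0.25,0,0,0,1,0,0,0.23,0,0,0,1,0,0,0,0,0,0,1,0,0,0,0,0,0,1]'
python3 -c "
from h import *
s=bot.read_state();M=rot(s['eef_rot']).as_matrix();print(s['eef_pos'],M[:,2])"
```

```text
t: 6.65
eef_pos: [0.4963, -0.138, 0.2898]
eef_rot: [0.001, 0.82, 0.573, 0.001]
wrist_force: [-0.2, 0.3, -0.1]
grip_width: 0.0852
grip_force: 0.0
[ 0.49634581 -0.13795821  0.28978053] [ 3.10853805e-03 -8.95200008e-04 -9.99994768e-01]
```

```bash
python3 -m pendant '[0,-0.018,0.045,0,0,0,1,0,0,0,0,0,0,1,0,0,0,0,0,0,-1,0,0,0,0,0,0,-1,0,0,0,0,0,0,-1,0,0,0,0,0,0,-1,0,0,0,0,0,0,-1,0,0,0,0,0,0,-1,0,0,0,0,0,0,-1,0,0,0,0,0,0,-1]' 60
python3 -c "
from h import *
s=bot.read_state();M=rot(s['eef_rot']).as_matrix();print(s['eef_pos'],M[:,2])"
```

```text
t: 7.9
eef_pos: [0.4937, -0.1371, 0.2818]
eef_rot: [0.0, 0.82, 0.573, 0.0]
wrist_force: [0.0, 0.3, 2.2]
grip_width: 0.0114
grip_force: 59.1
[ 0.49374266 -0.13708454  0.28183297] [ 1.99111814e-04 -3.47135737e-05 -9.99999980e-01]
```

```bash
python3 -m pendant '[0,0,-0.2,0,0,0,-1,0,0,-0.3,0,0,0,-1,0,0,-0.3,0,0,0,-1,0,0,-0.12,0,0,0,-1,0,0,0,0,0,0,-1]'
python3 -m pendant '[0.15,0,0,0,0,0,-1,0.25,-0.01,0,0,0,0,-1,0.3,-0.01,0,0,0,0,-1,0.3,-0.01,0,0,0,0,-1,0.3,-0.01,0,0,0,0,-1,0.3,-0.01,0,0,0,0,-1,0.3,0,0,0,0,0,-1,0.25,0,0,0,0,-0.022,-1,0,0,0,0,0,-0.0224,-1,0,0,0,0,0,0,-1]'
python3 -c "
from h import *
s=bot.read_state();M=rot(s['eef_rot']).as_matrix();print(s['eef_pos'],M[:,2],np.degrees(np.arctan2(M[1,1],M[0,1])),s['wrist_force'],s['ft_torque'])"
```

```text
t: 8.52
eef_pos: [0.4939, -0.1371, 0.3919]
eef_rot: [0.0, 0.82, 0.573, 0.0]
wrist_force: [0.0, 0.2, -3.7]
grip_width: 0.0115
grip_force: 59.0
t: 9.78
eef_pos: [0.5767, 0.1084, 0.3903]
eef_rot: [-0.001, 0.732, 0.681, -0.001]
wrist_force: [-0.4, -0.4, -3.9]
grip_width: 0.0111
grip_force: 59.1
[0.57670493 0.10843575 0.39028729] [-2.61340180e-03 -3.26350003e-04 -9.99996532e-01] -4.107223125047186 [-0.3643125  -0.40581156 -3.89402921] [-0.02424306  0.00291137  0.02091137]
```

```bash
python3 -m pendant '[0,0,0.17,0,0,0,-1,0,0,0.174,0,0,0,-1,0,0,0,0,0,0,-1,0,0,0,0,0,0,-1]'
python3 - <<'E'
from h import *
import pickle
np.set_printoptions(precision=4,suppress=True)
s=bot.read_state();p=bot.get_image('wrist');M=rot(s['eef_rot']).as_matrix();print(s['eef_pos'],M[:,2],np.degrees(np.arctan2(M[1,1],M[0,1])),s['wrist_force'])
t=bot.get_image('top');pickle.dump((s,p,t),open('w4.pkl','wb'))
a=cv2.resize(p['pixels'][:,100:450,::-1],None,fx=1.5,fy=1.5,interpolation=cv2.INTER_CUBIC)
b=cv2.resize(t['pixels'][120:200,190:290,::-1],(275,220),interpolation=cv2.INTER_CUBIC)
o=np.zeros((a.shape[0],800,3),np.uint8);o[:,:525]=a;o[:220,525:]=b;cv2.imwrite('pics/w4.png',o)
E
```

```text
t: 10.28
eef_pos: [0.5767, 0.1073, 0.3514]
eef_rot: [0.0, 0.733, 0.681, 0.0]
wrist_force: [-0.2, -0.1, -3.9]
grip_width: 0.0113
grip_force: 59.0
[0.5767 0.1073 0.3514] [ 0.0003  0.0001 -1.    ] -4.216424533027233 [-0.1784 -0.0601 -3.8599]
```

View pics/w4.png

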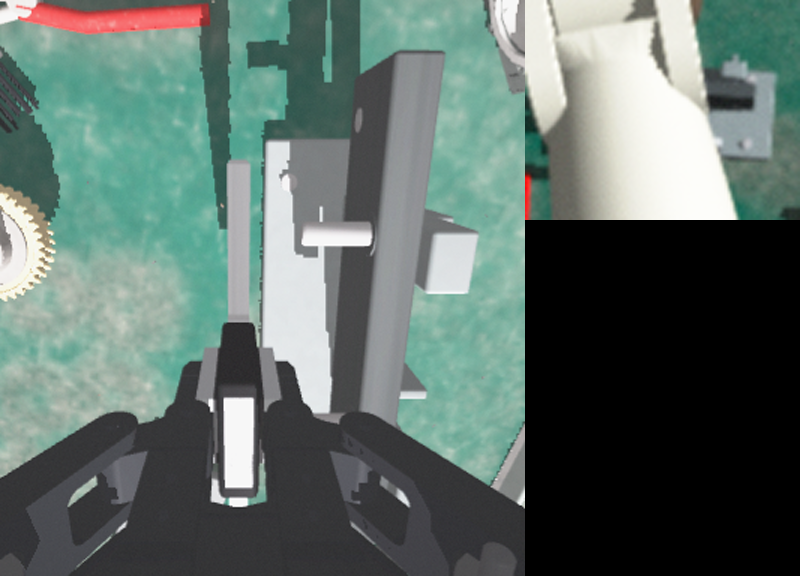

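Run:
```python
from h import *
import pickle
np.set_printoptions(precision=4,suppress=True)
s,p,_=pickle.load(open('w4.pkl','rb'))
f=lambda c,z: atz(p,(c[1]/1.5-.17,c[0]/1.5+100-.17),z,s)
M=rot(s['eef_rot']).as_matrix()
T=lambda X:M.T@(X-s['eef_pos'])
zt=s['eef_pos'][2]-.2718
c=[f(q,zt+.09) for q in((227,161),(249,161),(228,320),(249,320))]
print('plate',[T(x)[:2] for x in c])
print('tab top',[T(f(q,zt+.14))[:2] for q in((218,390),(261,390),(218,494),(258,494))])
for q in((303,234),(372,235)): x=f(q,.15);print('peg',x,T(x)[:2])
a,b=f((397,56),.158),f((360,400),.158);print('bar top front edge',T(a)[:2],T(b)[:2])
a,b=f((264,142),.012),f((260,350),.012);print('base',T(a)[:2],T(b)[:2])
```

```text
plate [array([ 0.075 , -0.0038]), array([0.075 , 0.0038]), array([ 0.0163, -0.0039]), array([0.0163, 0.0042])]
tab top [array([ 0.016 , -0.0055]), array([0.016 , 0.0063]), array([-0.0193, -0.006 ]), array([-0.0193,  0.0059])]
peg [0.6065 0.1512 0.15  ] [0.046  0.0264]
peg [0.6346 0.1487 0.15  ] [0.0456 0.0546]
bar top front edge [0.1093 0.0547] [-0.0265  0.0538]
base [0.0843 0.0178] [-0.0737  0.0174]
```

Template is centred in the grip and square; the +y peg is 0.8 mm beyond the hole centre, so I shift 0.8 mm, lower 1.5 mm, and approach gently.

```bash
python3 -m pendant '[0.007,0,0.0125,0,0,0,-1,0,0.05,0,0,0,0,-1,0,0.05,0,0,0,0,-1,0,0.05,0,0,0,0,-1,0,0.02,0,0,0,0,-1,0,0,0,0,0,0,-1]'
python3 -m pendant '[0,0.012,0,0,0,0,-1,0,0.012,0,0,0,0,-1,0,0.012,0,0,0,0,-1,0,0,0,0,0,0,-1]'
```

```text
t: 11.12
eef_pos: [0.5974, 0.1066, 0.3491]
eef_rot: [-0.0, 0.732, 0.681, -0.0]
wrist_force: [-0.0, -0.5, -3.8]
grip_width: 0.0114
grip_force: 59.1
t: 11.62
eef_pos: [0.6015, 0.1063, 0.3493]
eef_rot: [-0.0, 0.732, 0.681, -0.0]
wrist_force: [-0.3, 0.4, -3.1]
grip_width: 0.0117
grip_force: 59.1
```

```bash
python3 -m pendant '[0,0.012,0,0,0,0,-1,0,0.012,0,0,0,0,-1,0,0,0,0,0,0,-1]'
python3 -c "
from h import *
s=bot.read_state();M=rot(s['eef_rot']).as_matrix();print(s['eef_pos'],M.T@s['wrist_force'],M.T@s['ft_torque'],np.degrees(np.arctan2(M[1,1],M[0,1])))"
```

```text
t: 12.0
eef_pos: [0.6045, 0.1061, 0.3492]
eef_rot: [-0.0, 0.732, 0.681, -0.0]
wrist_force: [-0.1, 1.3, -2.7]
grip_width: 0.0115
grip_force: 59.1
[0.60445965 0.10610013 0.34924481] [ 1.28701134 -0.22898199  2.67222598] [-0.00305115 -0.03609326  0.02225628] -4.121738205138482
```

Both pegs are in, with light contact only; ease up/left slightly and go on.

```bash
python3 -m pendant '[0.003,0.012,-0.005,0,0,0,-1,0,0.02,0,0,0,0,-1,0,0.02,0,0,0,0,-1,0,0.02,0,0,0,0,-1,0,0,0,0,0,0,-1]'
python3 -c "
from h import *
s=bot.read_state();M=rot(s['eef_rot']).as_matrix();print(s['eef_pos'],M.T@s['wrist_force'],M.T@s['ft_torque'],np.degrees(np.arctan2(M[1,1],M[0,1])))"
```

```text
t: 12.62
eef_pos: [0.6132, 0.1058, 0.3498]
eef_rot: [-0.0, 0.732, 0.681, -0.0]
wrist_force: [-0.8, 0.8, -4.4]
grip_width: 0.0115
grip_force: 59.1
[0.61318514 0.10582423 0.34976976] [ 0.73026157 -0.85911833  4.40250335] [ 0.01872414  0.03615523 -0.00511709] -4.121281371555333
```

```bash
python3 -m pendant '[0.002,0.02,0,0,0,0,-1,0,0.02,0,0,0,0,-1,0,0.02,0,0,0,0,-1,0,0.02,0,0,0,0,-1,0,0.01,0,0,0,0,-1,0,0,0,0,0,0,-1]'
python3 -c "
from h import *
s=bot.read_state();M=rot(s['eef_rot']).as_matrix();print(s['eef_pos'],M.T@s['wrist_force'],M.T@s['ft_torque'],np.degrees(np.arctan2(M[1,1],M[0,1])))"
```

```text
t: 13.38
eef_pos: [0.6239, 0.1053, 0.3499]
eef_rot: [-0.0, 0.732, 0.681, -0.0]
wrist_force: [-0.6, 0.1, -3.9]
grip_width: 0.0114
grip_force: 59.1
[0.62385849 0.10532747 0.34985015] [ 0.03538806 -0.5979015   3.93125781] [-0.01580721  0.01467742  0.03105018] -4.120196758321264
```

Advanced ~47 mm; press the last few millimetres in 0.6–0.7 mm steps until contact shows.

```bash
python3 -m pendant '[0,0.006,0,0,0,0,-1,0,0.006,0,0,0,0,-1,0,0.006,0,0,0,0,-1,0,0,0,0,0,0,-1]'; python3 -m pendant '[0,0.006,0,0,0,0,-1,0,0.006,0,0,0,0,-1,0,0,0,0,0,0,-1]'
```

```text
t: 13.88
eef_pos: [0.626, 0.1051, 0.3499]
eef_rot: [-0.0, 0.732, 0.681, -0.0]
wrist_force: [-0.7, -0.4, -3.0]
grip_width: 0.0113
grip_force: 59.1
t: 14.25
eef_pos: [0.6267, 0.1052, 0.3499]
eef_rot: [-0.001, 0.732, 0.681, -0.001]
wrist_force: [-5.6, -0.3, -0.7]
grip_width: 0.0113
grip_force: 59.6
```

Contact with the bar at 5 N. Lower until the pegs carry it, then open.

```bash
python3 -m pendant '[0,0,0.006,0,0,0,-1,0,0,0.005,0,0,0,-1,0,0,0,0,0,0,-1]'; python3 -c "
from h import *
s=bot.read_state();M=rot(s['eef_rot']).as_matrix();print(s['eef_pos'],M.T@s['wrist_force'],M.T@s['ft_torque'],M[:,2])"
```

```text
t: 14.62
eef_pos: [0.6267, 0.1051, 0.3487]
eef_rot: [-0.001, 0.732, 0.681, -0.001]
wrist_force: [-6.6, 0.3, -0.1]
grip_width: 0.0111
grip_force: 59.7
[0.62671205 0.10511532 0.34866783] [-0.21015724 -6.6404767   0.15909012] [1.45511666 0.02605683 0.12583519] [-1.95250151e-03  1.36821356e-04 -9.99998085e-01]
```

```bash
python3 -m pendant '[0,0,0.004,0,0,0,-1,0,0,0,0,0,0,-0.6,0,0,0,0,0,0,-0.2,0,0,0,0,0,0,0.2,0,0,0,0,0,0,0.4,0,0,0,0,0,0,0.4,0,0,0,0,0,0,0.4]'; python3 -m pendant '[0,0,-0.1,0,0,0,0.4,0,0,-0.3,0,0,0,0.4,0,0,-0.3,0,0,0,0.4,0,0,-0.3,0,0,0,0.4,0,0,0,0,0,0,0.4]'
python3 - <<'E'
from h import *
import pickle
s=bot.read_state();print(s['eef_pos'])
p=bot.get_image('wrist');pickle.dump((s,p),open('w5.pkl','wb'))
cv2.imwrite('pics/w5.png',cv2.resize(p['pixels'][:,:,::-1],(800,600),interpolation=cv2.INTER_CUBIC))
E
```

```text
t: 15.5
eef_pos: [0.6274, 0.1051, 0.3481]
eef_rot: [-0.0, 0.732, 0.681, -0.0]
wrist_force: [0.4, 0.3, -0.0]
grip_width: 0.0596
grip_force: 0.0
t: 16.12
eef_pos: [0.6271, 0.105, 0.4721]
eef_rot: [0.002, 0.732, 0.681, 0.002]
wrist_force: [1.2, -0.4, 0.1]
grip_width: 0.0599
grip_force: 0.0
[0.62705025 0.10500396 0.47212787]
```

View pics/w5.png

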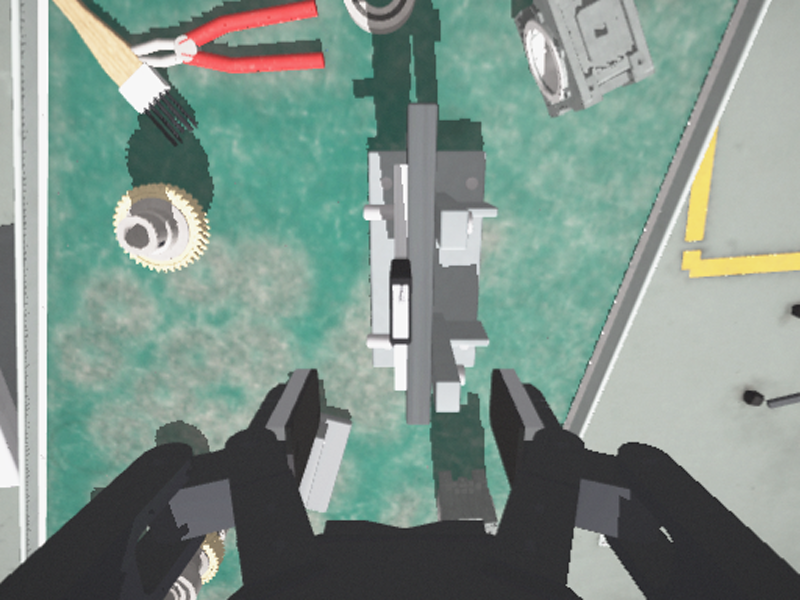

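Run:
```python
from h import *
import pickle
np.set_printoptions(precision=4,suppress=True)
s,p=pickle.load(open('w5.pkl','rb'));M=rot(s['eef_rot']).as_matrix()
im=p['pixels'].mean(2)
for r in(110,120,150,155,235,245): print(r,im[r,244:286].astype(int))
f=lambda c,z:(M.T@(atz(p,(c[1]/1.5625-.18,c[0]/1.5625-.18),z,s)-s['eef_pos']))[:2]
print('plate top',[f(c,.167) for c in((395,165),(408,165),(394,390),(408,390))]);print('tab top',[f(c,.217) for c in((391,283),(410,283),(391,342),(410,342))]);print('bar',[f(c,.158) for c in((410,110),(409,420))])
```

```text
110 [142 121 119 122 120 120 121 121 168 171 168 168 168 247 247 247 223 140
 136 138 142 144 142 142 144 142 140 138 138 139 141 139 141 143 130 122
 121 120 120 121 122 121]
120 [232 158 133 133 132 129 119 119 167 170 166 169 170 170 247 247 225 137
 136 137 143 143 143 144 144 145 141 139 141 140 142 141 144 137 118 118
 119 117 118 119 117 120]
150 [218 218 218 218 138 116 116 116 153 166 163 167 169 167 169 170 204 139
 140 142 144 144 144 146 145 145 142 140 140 143 141 141 142 131  99  99
 101 113 182 216 219 219]
155 [218 218 218 218 219 218 219 219 190 170 165 168 169 168 169 170 129 122
 141 142 144 145 144 145 146 145 144 141 138 139 141 142 144 130 116 211
 141 127 190 219 221 220]
235 [173 174 175 173 168 163 158 160 202 247 247 247 247 247 247 247 171 126
 134 134 138 143 143 144 141 138 138 136 137 137 138 128  99  99 102 106
 105 107 104 104 104 103]
245 [181 176 170 166 167 171 172 170 205 247 247 247 247 247 247 247 173 127
 134 133 140 143 143 142 140 140 137 139 137 139 137 123 113 102 100 170
 208 214 216 214 215 215]
plate top [array([ 0.074 , -0.0056]), array([0.074 , 0.0022]), array([-0.0764, -0.0073]), array([-0.0764,  0.0025])]
tab top [array([ 0.0151, -0.0071]), array([0.0151, 0.003 ]), array([-0.0186, -0.0074]), array([-0.0187,  0.0031])]
bar [array([0.1051, 0.0034]), array([-0.1063,  0.0033])]
```

Hanging upright on both pegs, square, with no lean and about 1 mm or less from the bar; the gripper is clear.

```bash
python3 -c "
from rig import bot
print(bot.hand_in())"
```

```text
the job is handed in; nothing more can be done
None
```

The template hangs on both pegs, upright and square to the bar with no more than about 1 mm between them as measured in the last wrist picture; the gripper is clear, the bystanders were left alone, and the job is handed in (no verdict returned).

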